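# Lock two hardware tins into a stack facing the scanner

## Task

Lift the red tin out of the sloping cradle, stand it upright on the cork mat and let go of it there, then take it again and stack it on the blue tin so that it drops fully home over the lid lugs, flat on the lid. Finish with the stack on the round pad, upright, with both yellow stripes facing the scanner's red window. Never drop or knock over a tin, and leave the other things on the bench where they are.

Things in the scene. Friction and masses are not known exactly. Their poses are not given: they have to be found in the camera images.
- tin_up: Red tin, 60 mm across, 90 mm from underside to flat lid face, rigid, 0.2-0.45 kg. Starts lying in the cradle: axis rises 35 deg above level, lid at the high end, stripe on top. Origin: centre of underside; z along the axis to the lid; x from the axis out through the middle of the yellow stripe (14 mm wide, 62 tall, also marked on the lid's rim).
- tin_low: Blue tin, same make, size, mass and axes as the red one, standing loose on the round pad, its yellow stripe at first turned 0.4 to 1.3 rad away from the scanner (turn it clockwise seen from above). Two lugs stand 8 mm above its lid face. A tin locked on it rests flat on the lid face, origins 90 mm apart, stripes in line; turned wrongly it stands about 8 mm too high.
- lug (a point): Base centre, on the blue tin's lid face, of the large lug: round, dark steel, 16 mm across, 8 mm tall, tapered top, 13 mm from the tin's axis on the stripe side. The small lug, 10 mm across and as tall, stands 13 mm from the axis on the side away from the stripe.
- recess (a point): Mouth centre, in the red tin's underside, of the large recess: 19 mm square, 10 mm deep, 13 mm from the axis on the stripe side. The small one, 13 mm square, 10 mm deep, lies 13 mm from the axis on the other side. They take the lugs with 1.5 mm free all round, one way round only.
- station: Scan station, fixed: grey base plate and black round rubber pad 110 mm across, its top 8 mm above the bench. Origin: under the pad's centre at bench height; z up. 115 mm from it toward its -y is the front of a black scanner column, 90 wide, 60 deep, 200 mm tall, with a red window facing the pad.
- window (a point): Centre of the scanner's red window, 115 mm from the pad's centre and 100 mm above the bench.
- cradle: Small wooden sloping cradle, fixed. Origin: centre of its 150 x 90 x 10 mm foot board at bench height; +x to its high end. Two bars and an end stop hold the tin, all within 44 mm of width and below the tin's axis, so fingers can straddle the tin from above. The resting tin's underside centre is 45 mm to -x of the origin, 52 mm above the bench.
- mat: Square cork mat, 130 x 130 x 3 mm, fixed flat on the bench; origin: centre of its underside. The mat and the cradle may trade places.
- glue: White glue bottle, red cap, 54 mm wide, 140 mm tall, standing; origin centre of its underside. Leave alone.
- varnish: Amber jar, black cap, 70 mm wide, 85 mm tall, standing; origin centre of its underside. Leave alone.
- mallet: Hammer with wooden handle lying on the bench. Leave alone.
- screwdriver: Screwdriver with red handle lying on the bench. Leave alone.
- neck_blank: Dark wooden block, 50 x 200 x 22 mm, lying on the bench; origin centre of its underside. Leave alone.
- tuner_bowl: White bowl, 100 mm wide, 45 mm tall; origin centre of its underside. Leave alone.
- spanner: Steel spanner lying on the bench. Leave alone.
There are look-alikes about, which are no part of the job. Leave any pink or purple look-alike of the tin_up alone.

How it is judged:
On the way:
1. the red tin stands upright on the cork mat, let go (angle between tin_up's own z axis and vertical below 0.08 rad and x of tin_up in the frame of mat between -0.065 and 0.065 m and y of tin_up in the frame of mat between -0.065 and 0.065 m and height (world z) of tin_up below 0.008 m and contact force between the fingers and tin_up below 0.2 N and linear speed of tin_up below 0.03 m/s), for 0.2 s.
At the end, for the whole second after the job is handed in: Red tin locked on the blue: undersides 87.5 to 92.5 mm apart, axes within 4 mm; both upright within 0.05 rad; a line straight out of each stripe passes within 25 mm sideways of the window centre; blue tin within 25 mm of the pad centre; both at rest, not touched by the fingers (z of tin_up in the frame of tin_low between 0.0875 and 0.0925 m and x of tin_up in the frame of tin_low between -0.004 and 0.004 m and y of tin_up in the frame of tin_low between -0.004 and 0.004 m and angle between each of tin_up, tin_low's own z axis and vertical below 0.05 rad and x of window in the frame of tin_up above 0.06 m and y of window in the frame of tin_up between -0.025 and 0.025 m and x of window in the frame of tin_low above 0.06 m and y of window in the frame of tin_low between -0.025 and 0.025 m and horizontal distance between tin_low and station below 0.025 m and linear speed of each of tin_up, tin_low below 0.02 m/s and contact force between the fingers and tin_up below 0.2 N and contact force between the fingers and tin_low below 0.2 N).
It fails at once if a tin is dropped (falls faster than 0.8 m/s with no finger on it) ((linear speed of tin_up above 0.8 m/s and contact force between the fingers and tin_up below 0.05 N) or (linear speed of tin_low above 0.8 m/s and contact force between the fingers and tin_low below 0.05 N)).
It fails at once if the blue tin is knocked over (tilted more than 0.6 rad) (angle between tin_low's own z axis and vertical above 0.6 rad).
It fails at once if a bystander (bottle, jar, hammer, screwdriver, spanner, block, bowl) is moved by more than 30 mm (distance of any of glue, varnish, mallet, screwdriver, neck_blank, tuner_bowl, spanner from where it was at the start of the episode above 0.03 m).
It also fails if it takes over 64 s, if anything falls off the work surface, if the arm or the gripper's body presses on something with over 40 N, if the wrist force passes 120 N, or if a joint passes its speed limit or range.

## Robot

A 6-joint arm with a two-finger parallel gripper is mounted at the origin on the work surface. World frame = base frame: x ahead of the robot, y to its left, z up, the work surface at z = 0. Lengths are in m, angles in rad, forces in N, time in s.
With the tool pointing down it reaches from about 0.425 to 0.95 m from the base axis. Payload 3.5 kg.
Tool frame: the origin (TCP) lies midway between the tips of the shut fingers; the grasp point (between the pads) lies 19 mm behind it (ctrl.hold_point_z is the distance from the TCP to the grasp point, in m); z points along the fingers, y is the line along which they close (so a half turn about z gives the same grasp; the last joint's range is limited). The gripper opens to 85 mm and grips with 20 to 120 N. Pads are 22 mm wide; open, the fingers measure 114 mm over their backs; the gripper's body (76 mm by 85 mm) begins 54 mm behind the grasp point. The pads swing forward as they close: fully open they stand 13 mm farther back than shut.
Start: joints at [1.103, 0.286, 1.577, -0, 1.279, -0.15], TCP at [0.211, 0.641, 0.231] pointing down, gripper open.
Joint ranges: [-2.77, 2.77], [-0.9, 2.22], [0.21, 2.48], [-1.53, 4.67], [0.24, 2.81], [-2.84, 2.84]. Speed limits (rad/s): [2.79, 2.79, 3.14, 3.14, 3.14, 3.14].

## Interface

Orientations are given as a unit quaternion [x, y, z, w].
In Python, from plant import readout, cams, sign_off, ctrl gives the robot as it stands. The module is installed in compiled form; this text tells all that it offers.
- The arm moves only by the tool step_arm, never from a script. Its argument "increments" is a list of rows, each a list of 2 entries, a list of its own where there are three numbers: the shift along the world's x, y, z in mm, then the turn, a rotation vector about the world's x, y, z in rad. In form: [[[x, y, z], [rx, ry, rz]], ...]. A call has 1 to 8 rows; each row shifts and turns the commanded pose from where the row before left it; what a row does not reach is not made up. A row lasts 1/12 s, in which the tool goes at most 41.7 mm and 7.16 degrees, less where a joint would pass 70% of its speed; a pose out of reach is approached as far as the arm can. A call is refused whole if a number of a shift passes 41.7 or a number of a turn 0.125, either way. A call with a gripper value outside its range is refused whole. "fingers" is the opening, from -1 (shut) to 1 (fully open), set as the call begins (left out, the last holds). The fingers move at their own pace and stop on an object; "grip_force" is the grip in N (left out, the last holds). Time passes only in rows, so rows that do not move let the fingers close. It gives the time, the measured TCP pose, the force, the opening and the grip force at its end, in the units of the state.
- readout.get_state(): the state, without advancing time (a new reading comes with each control period).
- cams.read_camera(name): name is "scene" or "side" or "wrist"; returns the picture (384x512x3 uint8, red, green, blue); there is no depth.
- cams.get_calibration(name): a dict with "fx", "fy", "cx", "cy" (pixels), "eye" and "rotation" of the camera in the world; the wrist camera has in their place "T_tool_cam" (4x4, takes a point from camera to tool coordinates, whose origin is the TCP and whose axes are the flange's). Camera axes: x right, y up, looking along -z (the intrinsics and any distortion apply to the point x, -y, -z); pixel columns grow to the right and rows downward; lengths in m; the calibration is good to about 2 mm. A picture is of the moment at which its call begins: read the wrist's pose just before it. get_calibration takes no time and is no camera call.
- sign_off(): hands the job in; it is judged then, once.
The state is a dict: "time": time; "qpos": joint angles; "dq": joint speeds; "joint_efforts": joint torques, N m; "eef_pos": TCP position; "tcp_rot": TCP orientation; "contact_force": force on the tool from outside, world axes, zero at the start; "wrist_torque": the same for the moment, N m; "opening": opening from 0.0 (shut) to 1.0 (fully open); "finger_force": force on a finger pad.
Only numpy, scipy, OpenCV 4.12 (cv2) and the standard library are available. Lean on these libraries where they do the work, as an engineer would, in place of code of your own. Each camera call takes 0.05 s, during which the arm holds its last target. There are 200 camera calls.

## Working session

There is one attempt and no reset: what is moved stays moved. The work goes in short steps, Python scripts to look and compute and a tool call to move; the robot and the scene stay as the last step left them, time stands still between calls to the robot, and variables do not carry over. Pictures are saved under pics/ and viewed, at most 10 in all, crops included, and the job is handed in when it is done.

Besides the shell and the picture viewer there is one more tool, called after "Call:" as name([rows], argument=value, ...), one row to a line, values as JSON. step_arm: Moves the arm, as the interface text tells. Its arguments: {"type":"object","properties":{"increments":{"type":"array","items":{"type":"array"}},"fingers":{"type":"number"},"grip_force":{"type":"number"}},"required":["increments"]}

```bash
mkdir -p pics; cat > h.py <<'E'
import numpy as np, cv2
from plant import readout, cams, sign_off, ctrl
from scipy.spatial.transform import Rotation as R
def cal(n, st=None):
    c=cams.get_calibration(n)
    if 'eye' in c: return c,np.array(c['eye']),np.array(c['rotation']).reshape(3,3) if np.size(c['rotation'])==9 else R.from_quat(c['rotation']).as_matrix()
    st=st or readout.get_state(); T=np.eye(4);T[:3,:3]=R.from_quat(st['tcp_rot']).as_matrix();T[:3,3]=st['eef_pos']
    M=T@np.array(c['T_tool_cam']); return c,M[:3,3],M[:3,:3]
def ray(C,u,v):
    c,e,r=C; d=r@np.array([(u-c['cx'])/c['fx'],-(v-c['cy'])/c['fy'],-1.]); return e,d/np.linalg.norm(d)
def plane(C,u,v,z):
    e,d=ray(C,u,v); return e+d*(z-e[2])/d[2]
def proj(C,p):
    c,e,r=C; q=r.T@(np.array(p)-e); return c['cx']+c['fx']*q[0]/-q[2], c['cy']+c['fy']*q[1]/q[2]
def snap(n,f):
    st=readout.get_state(); im=cams.read_camera(n); cv2.imwrite('pics/'+f,im[:,:,::-1]); return im,cal(n,st)
E
python3 - <<'E'
from h import *
a,C=snap('scene','a.png');b,D=snap('side','b.png');w,W=snap('wrist','w.png')
for n in ('scene','side','wrist'): print(cams.get_calibration(n))
cv2.imwrite('pics/ab.png',np.vstack([a,b])[:,:,::-1][:, :])
print(ctrl.hold_point_z,readout.get_state())
E
```

```text
{'fx': 380.84242512171124, 'fy': 380.84242512171124, 'cx': 257.6518503418613, 'cy': 193.7457560559641, 'eye': array([ 1.34372515, -0.41498796,  0.91562633]), 'rotation': array([0.34574125, 0.20927479, 0.48930427, 0.77281847])}
{'fx': 371.743147904943, 'fy': 371.743147904943, 'cx': 250.50894320964574, 'cy': 195.43430545288493, 'eye': array([-0.1019882 , -0.86580316,  0.92344716]), 'rotation': array([ 0.41969732, -0.14046794, -0.30934361,  0.84168251])}
{'fx': 344.7374517185866, 'fy': 344.7374517185866, 'cx': 256.2927188055237, 'cy': 190.08047278017767, 'T_tool_cam': array([[ 2.53727094e-04,  9.57158624e-01,  2.89563991e-01,
         7.34869735e-02],
       [ 9.99999803e-01, -7.68611318e-05, -6.22172489e-04,
        -9.49774963e-04],
       [-5.73261547e-04,  2.89564092e-01, -9.57158455e-01,
        -1.41764486e-01],
       [ 0.00000000e+00,  0.00000000e+00,  0.00000000e+00,
         1.00000000e+00]])}
0.0187 {'time': 0.15, 'qpos': array([ 1.10298900e+00,  2.87015600e-01,  1.57784436e+00, -3.84215248e-06,
        1.27860976e+00, -1.50013228e-01]), 'dq': array([ 1.20971481e-05, -3.57506125e-03, -4.41222914e-03, -1.04907664e-03,
        3.62390521e-03, -9.28768240e-04]), 'joint_efforts': array([ 4.22860003e-04, -4.06603360e+01, -2.93142182e+01, -1.58942726e-04,
        3.97505995e-03,  4.88038943e-07]), 'eef_pos': array([0.21066497, 0.64074215, 0.23022734]), 'tcp_rot': array([ 1.58228630e-01,  9.87402056e-01, -8.94666868e-04, -2.83581291e-04]), 'contact_force': array([-0.47465668, -0.03174478, -0.37253567]), 'wrist_torque': array([0.03013682, 0.0170434 , 0.04550965]), 'finger_force': 0.0, 'opening': 0.9987815093096534}
```

View pics/a.png

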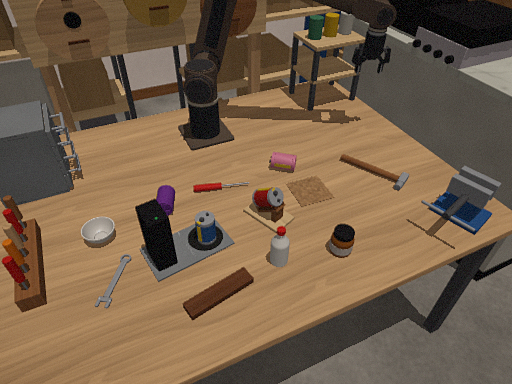

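View pics/b.png

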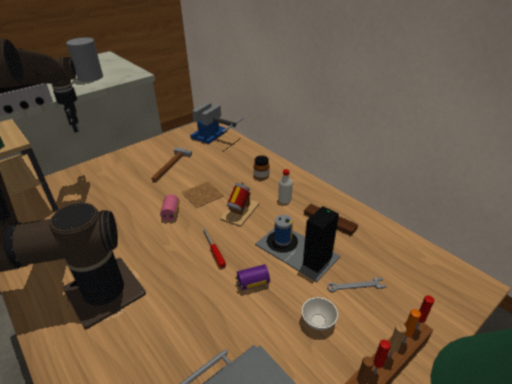

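The scene view has the red tin at about (268,200) on the cradle, the mat at (310,190), the blue tin on its pad at (205,232), the scanner at (157,235) and the glue at (280,248). The side view has the red tin at (238,198), the mat at (205,194), the blue tin at (283,232) and the scanner at (320,240).

```bash
python3 - <<'E'
from h import *
a=cv2.imread('pics/a.png');b=cv2.imread('pics/b.png')
f=lambda im,x,y:cv2.resize(im[y:y+75,x:x+100],None,fx=4,fy=4,interpolation=cv2.INTER_CUBIC)
cv2.imwrite('pics/c.png',np.vstack([np.hstack([f(a,230,165),f(a,140,195)]),np.hstack([f(b,185,170),f(b,245,200)])]))
C=cal('scene');D=cal('side')
for n,K,pts in(('scene',C,dict(mat=(310,190,.003),pad=(205,238,.008),foot=(269,213,.01),glue=(280,262,0),)),('side',D,dict(mat=(204,194,.003),pad=(282,239,.008),foot=(240,212,.01)))):
  for k,p in pts.items(): print(n,k,plane(K,*p).round(3))
# masks
for n,im,K in(('scene',a,C),('side',b,D)):
  h=cv2.cvtColor(im,cv2.COLOR_BGR2HSV)
  for nm,lo,hi in(('yellow',(22,120,80),(34,255,255)),('cork',(5,60,60),(20,200,190)),('blue',(95,60,40),(120,255,255)),('red',(0,180,60),(6,255,255)),('red2',(172,150,60),(180,255,255))):
    m=cv2.inRange(h,lo,hi);N,l,s,c=cv2.connectedComponentsWithStats(m)
    for i in range(1,N):
      x,y,w_,h_,A=s[i]
      if 12<A<3000 and 150<c[i][0]<340 and 150<c[i][1]<280: print(n,nm,s[i],c[i].round(1))
E
```

```text
scene mat [0.508 0.212 0.003]
scene pad [ 0.568 -0.21   0.008]
scene foot [0.556 0.021 0.01 ]
scene glue [ 0.745 -0.037  0.   ]
side mat [0.512 0.206 0.003]
side pad [ 0.567 -0.199  0.008]
side foot [0.546 0.011 0.01 ]
scene yellow [275 164  15   4  29] [282.1 165.7]
scene yellow [258 188  11   2  16] [263.3 188.6]
scene yellow [197 226   5  15  41] [199.  233.5]
scene cork [331 241  10   8  22] [336.  244.4]
scene blue [201 221  15  22 222] [208.3 233. ]
scene blue [195 224   5  10  14] [196.3 227.6]
scene red [194 183  28   9 160] [206.9 186.7]
scene red [254 191  16  15 136] [261.  198.1]
scene red [276 226  10  10  60] [280.8 230.5]
scene red2 [261 191   6   5  13] [263.3 192.5]
side yellow [232 187   7  15  41] [235.1 194.3]
side blue [274 226  16  18 225] [282. 235.]
side red [283 169   6   6  27] [285.6 171.6]
side red [235 188  14  19 134] [241.4 197. ]
side red [211 244  14  24 163] [217.5 255.6]
```

View pics/c.png

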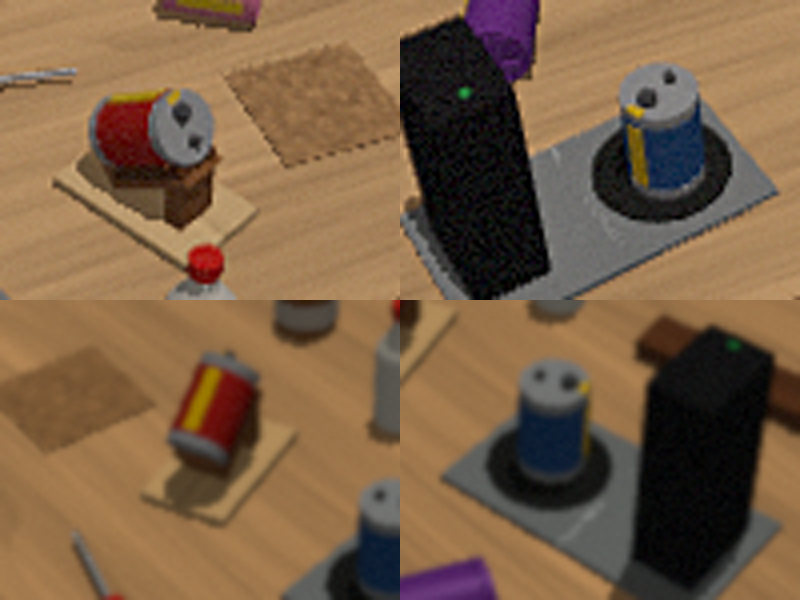

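The composite crop shows the cradle foot's corners, the red tin's lid facing the scene camera, and the blue tin's lid lugs and stripe. I'll work out the yaws from the corner pixels.

```bash
python3 - <<'E'
from h import *
C=cal('scene');D=cal('side')
f=lambda K,ox,oy,u,v,z:plane(K,ox+u/4,oy+v/4,z)[:2].round(3)
print('foot scene',[f(C,230,165,*p,.01) for p in((54,180),(186,268),(258,212))])
print('foot side',[f(D,185,170,*p,.01) for p in((142,195),(222,220),(295,132))])
print('mat scene',[f(C,230,165,*p,.003) for p in((228,75),(328,46),(288,166))])
print('mat side',[f(D,185,170,*p,.003) for p in((87,47),(153,103),(52,152))])
print('pad/lugs scene',[f(C,140,195,*p) for p in((262,157,.008),(247,98,.106),(269,77,.106),(257,85,.098))])
print('side',[f(D,245,200,*p) for p in((149,166,.008),(170,80,.106),(139,74,.106),(153,76,.098))])
print('column top scene',[f(C,140,195,*p,.2) for p in((65,15),(110,85))])
print('column top side',[f(D,245,200,*p,.2) for p in((312,26),(373,57),(325,113),(250,78))])
E
```

```text
foot scene [array([ 0.507, -0.05 ]), array([0.642, 0.004]), array([0.612, 0.087])]
foot side [array([0.467, 0.029]), array([ 0.502, -0.048]), array([0.636, 0.006])]
mat scene [array([0.443, 0.153]), array([0.446, 0.259]), array([0.569, 0.142])]
mat side [array([0.569, 0.271]), array([0.564, 0.144]), array([0.443, 0.146])]
pad/lugs scene [array([ 0.554, -0.203]), array([ 0.58 , -0.216]), array([ 0.567, -0.194]), array([ 0.563, -0.203])]
side [array([ 0.559, -0.209]), array([ 0.571, -0.217]), array([ 0.557, -0.195]), array([ 0.571, -0.198])]
column top scene [array([ 0.542, -0.325]), array([ 0.62 , -0.316])]
column top side [array([ 0.619, -0.318]), array([ 0.625, -0.373]), array([ 0.552, -0.39 ]), array([ 0.539, -0.329])]
```

Estimates so far:

| Thing | Position | Yaw |
|---|---|---|
| Cradle | (0.555, 0.018) | 0.38 |
| Mat | (0.506, 0.207) | about 0 |
| Pad | (0.565, -0.208) | about 0.12 |
| Blue stripe | on the pad | about -1.01 |

Next I'll move to a view point above the cradle and station.

Call:
step_arm([
  [[16, -34.5, 5], [0, 0, -0.122]],
  [[16, -34.5, 5], [0, 0, -0.122]],
  [[16, -34.5, 5], [0, 0, -0.122]],
  [[16, -34.5, 5], [0, 0, -0.122]],
  [[16, -34.5, 5], [0, 0, -0.122]],
  [[16, -34.5, 5], [0, 0, -0.122]],
  [[16, -34.5, 5], [0, 0, -0.122]],
  [[16, -34.5, 5], [0, 0, -0.122]],
], fingers=1)

```text
time: 0.82
eef_pos: [0.339, 0.3634, 0.2712]
tcp_rot: [0.605, 0.796, -0.0, -0.0]
contact_force: [0.9, 0.4, -0.5]
opening: 1.002
finger_force: 0.0
```

Call:
step_arm([
  [[16, -34.5, 5], [0, 0, -0.122]],
  [[16, -34.5, 5], [0, 0, -0.122]],
  [[16, -34.5, 5], [0, 0, -0.122]],
  [[16, -34.5, 5], [0, 0, -0.122]],
  [[16, -34.5, 5], [0, 0, -0.122]],
  [[16, -34.5, 5], [0, 0, -0.122]],
  [[16, -34.5, 5], [0, 0, -0.122]],
  [[16, -34.5, 5], [0, 0, -0.122]],
])

```text
time: 1.48
eef_pos: [0.4671, 0.0874, 0.3114]
tcp_rot: [0.908, 0.419, 0.0, -0.0]
contact_force: [1.2, -0.2, -0.4]
opening: 1.001
finger_force: 0.0
```

Call:
step_arm([
  [[16, -34.5, 5], [0, 0, -0.122]],
  [[16, -34.5, 5], [0, 0, -0.122]],
  [[16, -34.5, 0], [0, 0, -0.122]],
  [[16, -34.5, 0], [0, 0, -0.122]],
  [[0, 0, 0], [0, 0, 0]],
  [[0, 0, 0], [0, 0, 0]],
])

```text
time: 1.98
eef_pos: [0.531, -0.0504, 0.3204]
tcp_rot: [0.982, 0.189, -0.001, -0.001]
contact_force: [-0.2, -0.1, 0.3]
opening: 0.999
finger_force: 0.0
```

```bash
python3 - <<'E'
from h import *
w,W=snap('wrist','w1.png'); s=readout.get_state(); print(s['eef_pos'],s['qpos'],s['time'])
print(R.from_quat(s['tcp_rot']).as_matrix().round(3))
cv2.imwrite('pics/w1b.png',cv2.resize(w[:,:,::-1],(800,600),interpolation=cv2.INTER_CUBIC))
for p in ([.565,-.208,.008],[.558,.018,.01],[.506,.207,.003],[.564,-.206,.098]): print(np.array(proj(W,p)).round(0))
E
```

```text
[ 0.53063592 -0.04913744  0.32063671] [-2.83080695e-01 -8.63229732e-02  1.81741765e+00  5.39660819e-04
  1.41225325e+00  9.04466999e-01] 2.0333
[[ 0.927  0.374 -0.002]
 [ 0.374 -0.927  0.001]
 [-0.001 -0.002 -1.   ]]
[374. 164.]
[214. 104.]
[62. 86.]
[399. 182.]
```

View pics/w1b.png

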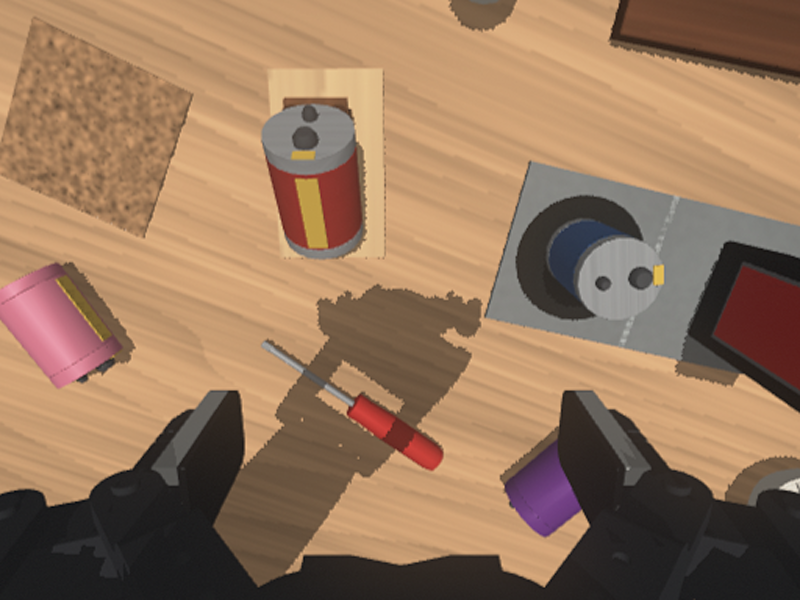

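The wrist view clearly shows the mat at upper left, the red tin at (312,180), the blue tin's lid at (620,277) with its lugs at (641,278) and (603,283), and the scanner window at the right. All of these are in the 800x600 picture.

```bash
python3 - <<'E'
from h import *
W=cal('wrist'); k=.64
f=lambda u,v,z:plane(W,u*k,v*k,z)[:2]
print('mat',[f(*p,.003).round(4) for p in((33,17),(192,94),(145,237))])
F=[f(*p,.01) for p in((268,68),(383,68),(385,258))];print('foot',np.round(F,4),'c',((F[0]+F[2])/2).round(4),'yaw',np.arctan2(*(F[1]-F[2])[::-1]))
L=f(641,278,.106);S=f(603,283,.106);print('lugs',L,S,(L+S)/2,'yaw',np.arctan2(*(L-S)[::-1]),'d',np.linalg.norm(L-S),'lid',f(620,278,.098), 'rimmark',f(654,275,.098))
P=[f(530,162,.005),f(487,317,.005)];print('plate',P,np.arctan2(*(P[0]-P[1])[::-1]))
w=cv2.imread('pics/w1.png');g=cv2.cvtColor(w,cv2.COLOR_BGR2HSV)
# pad: extremes
for z,n,p in((.008,'pad l',(516,257)),(.008,'pad t',(588,195)),(.008,'pad b',(572,319))): print(n,f(*p,z))
print('tin underside end stripe', f(316,247,.08),'lid c',f(308,135,.104),'rim mark',f(303,155,.128))
print('true lid c px', [np.array(proj(W,q))/k for q in ([.513+.0684,.001+.0273,.1036],[.513,.001,.052])])
E
```

```text
mat [array([0.5728, 0.2729]), array([0.5647, 0.1442]), array([0.4373, 0.1506])]
foot [[ 0.6057  0.0919]
 [ 0.6391  0.009 ]
 [ 0.4992 -0.0478]] c [0.5524 0.0221] yaw 0.38537928289985857
lugs [ 0.57295301 -0.20980278] [ 0.56009275 -0.18742856] [ 0.56652288 -0.19861567] yaw -1.0491271164869118 d 0.025806822899556305 lid [ 0.56686991 -0.20041088] rimmark [ 0.57765604 -0.22133402]
plate [array([ 0.6181211 , -0.12924659]), array([ 0.48199335, -0.15274576])] 0.17094116120875802
pad l [ 0.54184046 -0.15224888]
pad t [ 0.612007   -0.18504297]
pad b [ 0.5094456  -0.22294155]
tin underside end stripe [0.5035875  0.00523459] lid c [0.57619789 0.03228437] rim mark [0.56573603 0.02761638]
true lid c px [array([316.70818138, 129.52581858]), array([330.82390039, 230.49373604])]
```

Call:
step_arm([
  [[9, -37.5, -20], [0, 0, 0]],
  [[9, -37.5, -20], [0, 0, 0]],
  [[9, -37.5, -20], [0, 0, 0]],
  [[9, -37.5, -20], [0, 0, 0]],
  [[0, 0, -20], [0, 0, 0]],
  [[0, 0, -20], [0, 0, 0]],
  [[0, 0, -15], [0, 0, 0]],
  [[0, 0, 0], [0, 0, 0]],
])

```text
time: 2.7
eef_pos: [0.5631, -0.19, 0.1852]
tcp_rot: [0.981, 0.192, -0.003, -0.003]
contact_force: [-0.6, 0.5, -1.1]
opening: 1.0
finger_force: 0.0
```

```bash
python3 - <<'E'
from h import *
w,W=snap('wrist','w2.png'); s=readout.get_state(); print(s['eef_pos'])
cv2.imwrite('pics/w2b.png',cv2.resize(w[:,:,::-1],(800,600),interpolation=cv2.INTER_CUBIC))
E
```

```text
[ 0.5641561  -0.19047253  0.18746236]
```

View pics/w2b.png

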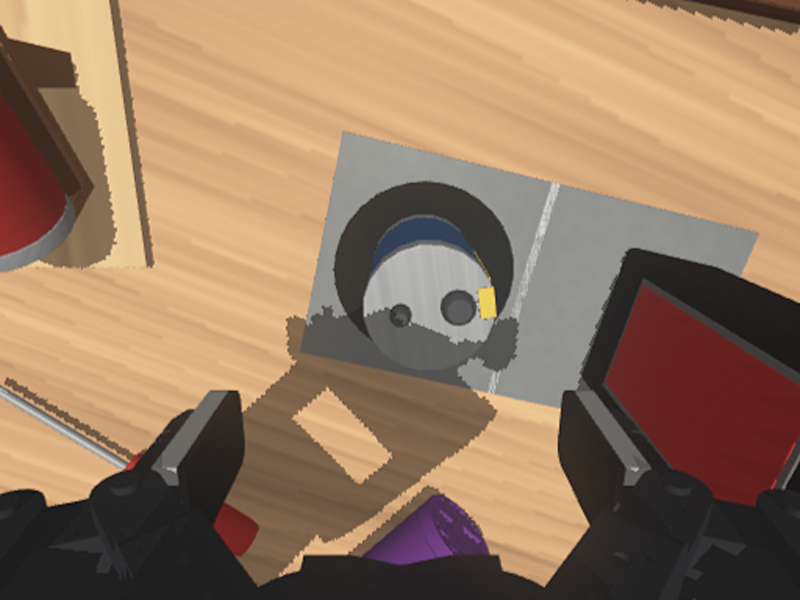

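The blue lid's circle is centred at about (430,306), with the large lug at (459,307) and the small one at (400,315). The pad spans columns 334 to 514 with its top at row 181.

```bash
python3 - <<'E'
from h import *
from scipy.optimize import least_squares
W=cal('wrist'); k=.64
f=lambda u,v,z:plane(W,u*k,v*k,z)[:2]
L=f(459,307,.106);S=f(400,315,.106);print('lugs',L,S,(L+S)/2,'yaw',np.arctan2(*(L-S)[::-1]),np.linalg.norm(L-S),'lid',f(430,306,.098))
P=np.array([f(*p,.008) for p in((334,258),(424,181),(514,255),(360,205),(488,205))])
print('pad',least_squares(lambda x:np.hypot(*(P-x).T)-.055,[.56,-.2]).x)
a,b=f(343,132,.005),f(302,350,.005);c=f(757,233,.005);print('plate',a,b,c,np.arctan2(*(a-b)[::-1]),np.arctan2(*(c-a)[::-1])+np.pi/2,'stripe line',np.arctan2(*(f(556,183,.005)-f(490,393,.005))[::-1]))
print(readout.get_state()['eef_pos'])
E
```

```text
lugs [ 0.57507591 -0.21409471] [ 0.56195816 -0.19171285] [ 0.56851704 -0.20290378] yaw -1.0406684797283858 0.02594268833478363 lid [ 0.56848731 -0.20360612]
pad [ 0.5625449  -0.20661674]
plate [ 0.62036905 -0.13198715] [ 0.48343947 -0.154399  ] [ 0.66000014 -0.38448648] 0.16223576161866463 0.1556850863980097 stripe line 0.1552328593296248
[ 0.5641561  -0.19047253  0.18746236]
```

Call:
step_arm([
  [[2, -6, -6], [0, 0, 0]],
  [[2, -6.5, -10], [0, 0, 0]],
  [[0, 0, -30], [0, 0, 0]],
  [[0, 0, -35], [0, 0, 0]],
  [[0, 0, -30], [0, 0, 0]],
  [[0, 0, -14], [0, 0, 0]],
  [[0, 0, -7], [0, 0, 0]],
  [[0, 0, 0], [0, 0, 0]],
])

```text
time: 3.42
eef_pos: [0.5691, -0.2051, 0.0565]
tcp_rot: [0.982, 0.191, -0.001, -0.001]
contact_force: [0.5, 0.2, -0.9]
opening: 1.0
finger_force: 0.0
```

Call:
step_arm([
  [[0, 0, 0], [0, 0, 0]],
  [[0, 0, 0], [0, 0, 0]],
  [[0, 0, 0], [0, 0, 0]],
  [[0, 0, 0], [0, 0, 0]],
  [[0, 0, 0], [0, 0, 0]],
  [[0, 0, 0], [0, 0, 0]],
  [[0, 0, 0], [0, 0, 0]],
  [[0, 0, 0], [0, 0, 0]],
], fingers=-1, grip_force=25)

```text
time: 4.08
eef_pos: [0.5711, -0.2058, 0.0603]
tcp_rot: [0.982, 0.191, 0.002, 0.001]
contact_force: [-0.8, 1.0, 6.5]
opening: 0.7
finger_force: 28.3
```

Call:
step_arm([
  [[0, 0, 0], [0, 0, 0]],
  [[-1, 0, 0], [0, 0, -0.07]],
  [[-1, 0, 0], [0, 0, -0.07]],
  [[-1, 0, 0], [0, 0, -0.07]],
  [[-1, 0, 0], [0, 0, -0.07]],
  [[-1, 0, 0], [0, 0, -0.07]],
  [[0, 0, 0], [0, 0, -0.073]],
  [[0, 0, 0], [0, 0, 0]],
], grip_force=40)

```text
time: 4.75
eef_pos: [0.566, -0.2065, 0.0604]
tcp_rot: [1.0, -0.021, 0.002, 0.001]
contact_force: [-0.9, -0.2, 6.6]
opening: 0.693
finger_force: 42.3
```

Call:
step_arm([
  [[0, 0, 0], [0, 0, 0]],
  [[0, 0, 0], [0, 0, 0]],
  [[0, 0, 0], [0, 0, 0]],
  [[0, 0, 0], [0, 0, 0]],
  [[0, 0, 0], [0, 0, 0]],
  [[0, 0, 0], [0, 0, 0]],
], fingers=1)

```text
time: 5.25
eef_pos: [0.5642, -0.2051, 0.0573]
tcp_rot: [1.0, -0.02, -0.0, -0.0]
contact_force: [0.4, 0.5, 0.0]
opening: 1.004
finger_force: 0.0
```

Call:
step_arm([
  [[0, 0, 30], [0, 0, 0]],
  [[0, 0, 40], [0, 0, 0]],
  [[0, 0, 40], [0, 0, 0]],
  [[0, 0, 40], [0, 0, 0]],
  [[0, 0, 0], [0, 0, 0]],
  [[0, 0, 0], [0, 0, 0]],
])

```text
time: 5.75
eef_pos: [0.5662, -0.2061, 0.2118]
tcp_rot: [1.0, -0.02, 0.003, 0.002]
contact_force: [0.5, 0.2, 0.3]
opening: 0.996
finger_force: 0.0
```

```bash
cat > blue.py <<'E'
from h import *
# lug blobs on the lid: dark blobs inside the bright grey lid
def blue(fn):
    w,W=snap('wrist',fn); g=cv2.cvtColor(w,cv2.COLOR_RGB2HSV)
    y=cv2.inRange(g,(20,110,90),(35,255,255)); N,l,s,c=cv2.connectedComponentsWithStats(y)
    for i in range(1,N):
        if s[i,4]>25: print('yellow',s[i],c[i].round(1),plane(W,*c[i],.098)[:2].round(4))
    return w,W
if __name__=='__main__':
    import sys
    w,W=blue(sys.argv[1]+'.png'); s=readout.get_state(); print(s['eef_pos'],s['qpos'].round(2),s['time'],np.arctan2(*R.from_quat(s['tcp_rot']).as_matrix()[:2,1][::-1]))
    cv2.imwrite('pics/'+sys.argv[1]+'b.png',cv2.resize(w[:,:,::-1],(800,600),interpolation=cv2.INTER_CUBIC))
E
python3 blue.py w3
```

```text
yellow [285 177  11  19 172] [289.8 186.4] [ 0.5655 -0.2333]
yellow [  0 245  23  17 218] [  8.7 253.9] [ 0.5173 -0.0031]
[ 0.56478846 -0.20534612  0.20865205] [-0.52  0.14  1.79 -0.    1.21  1.09] 5.8 -1.6098588633081505
```

View pics/w3b.png

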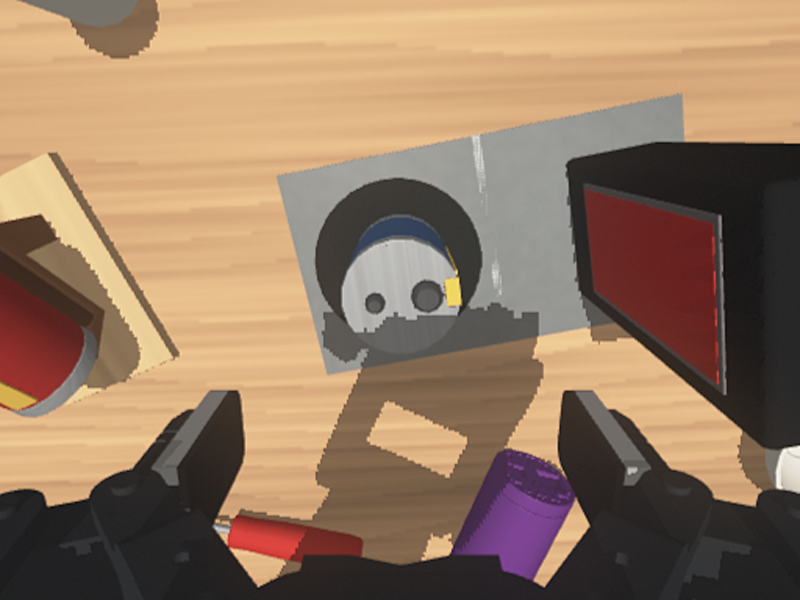

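Blue's large lug is now at (426,296), the small one at (374,303) and the lid centre at (402,295). The stripe faces the window. I'll compute its pose and move to the pre-grasp above the cradle.

```bash
python3 - <<'E'
from h import *
W=cal('wrist'); k=.64
f=lambda u,v,z:plane(W,u*k,v*k,z)[:2]
L=f(426,296,.106);S=f(374,303,.106);print('lugs',(L+S)/2,'yaw',np.arctan2(*(L-S)[::-1]),np.linalg.norm(L-S),'lid',f(402,295,.098))
E
```

```text
lugs [ 0.56363061 -0.20604928] yaw -1.4699235759152123 0.024929433978483687 lid [ 0.56345296 -0.20704236]
```

Call:
step_arm([
  [[2.5, 30, -3], [0, 0, 0.106]],
  [[2.5, 30, -3], [0, 0, 0.106]],
  [[2.5, 30, -3], [0, 0, 0.106]],
  [[2.5, 30, -3], [0, 0, 0.106]],
  [[2.5, 30, -4], [-0.0245, 0.0603, 0]],
  [[2.5, 30, -4], [-0.0245, 0.0603, 0]],
  [[2.5, 30, -4], [-0.0245, 0.0603, 0]],
  [[2, 28, -4], [-0.0245, 0.0603, 0]],
])

```text
time: 6.47
eef_pos: [0.5824, 0.0346, 0.177]
tcp_rot: [0.973, 0.19, -0.131, 0.025]
contact_force: [0.9, 0.5, -0.2]
opening: 1.001
finger_force: 0.0
```

Call:
step_arm([
  [[0, 0, 0], [0, 0, 0]],
  [[0, 0, 0], [0, 0, 0]],
])

```text
time: 6.63
eef_pos: [0.5826, 0.0345, 0.176]
tcp_rot: [0.973, 0.191, -0.13, 0.024]
contact_force: [-0.0, -0.1, 0.6]
opening: 0.997
finger_force: 0.0
```

```bash
python3 blue.py w4; python3 - <<'E'
from h import *
s=readout.get_state();print(R.from_quat(s['tcp_rot']).as_matrix().round(3))
W=cal('wrist')
w=cv2.imread('pics/w4.png');g=cv2.cvtColor(w,cv2.COLOR_BGR2HSV)
m=cv2.inRange(g,(20,110,90),(35,255,255))
print([ (np.array(proj(W,p))).round() for p in ([.512+.03*.927-.0172*.927,.0035+.0043,.052],[.5803,.031,.1036])])
E
```

```text
yellow [245 213  23  12 254] [256. 219.] [0.5475 0.0197]
yellow [246 232  21  22 405] [256.1 242.2] [0.5278 0.0115]
yellow [ 29 238  51  47 682] [ 54.  260.8] [0.4513 0.1481]
[0.58273145 0.03326297 0.17690562] [-0.07  0.28  1.71 -0.12  1.4   1.15] 6.6833 -1.1843621602280912
[[ 0.894  0.377 -0.243]
 [ 0.364 -0.926 -0.097]
 [-0.261 -0.001 -0.965]]
[array([257., 211.]), array([257., 180.])]
```

View pics/w4b.png

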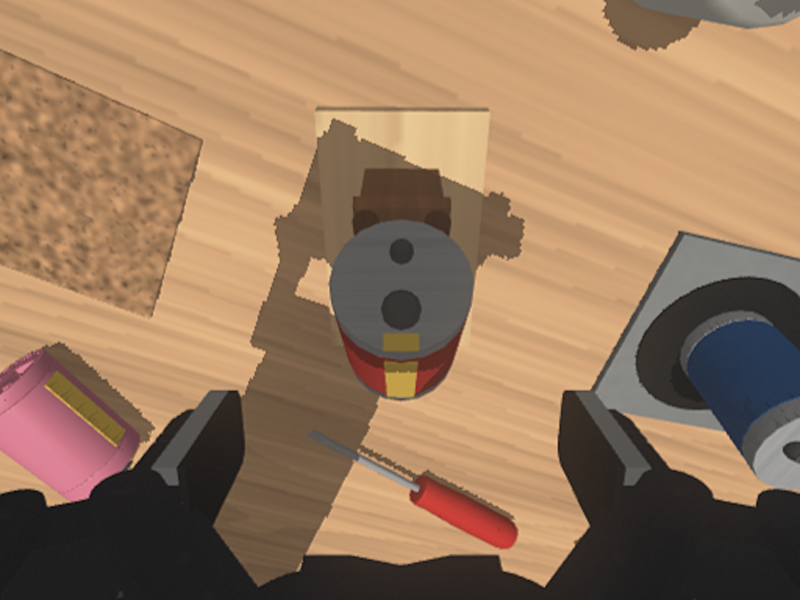

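The tin is centred between the fingers: its lid is at (401,283) in the picture, where I predicted it. Now I'll descend along the tool axis and grip.

Call:
step_arm([
  [[-4, -1.8, -16], [0, 0, 0]],
  [[-4, -1.8, -16], [0, 0, 0]],
  [[-4, -1.8, -16], [0, 0, 0]],
  [[-4, -1.8, -16], [0, 0, 0]],
  [[-4, -1.8, -16], [0, 0, 0]],
  [[-4, -1.8, -16], [0, 0, 0]],
  [[-4, -1.6, -15], [0, 0, 0]],
  [[0, 0, 0], [0, 0, 0]],
])

```text
time: 7.35
eef_pos: [0.552, 0.0189, 0.0648]
tcp_rot: [0.973, 0.188, -0.131, 0.024]
contact_force: [-0.8, 0.3, -1.0]
opening: 1.002
finger_force: 0.0
```

Call:
step_arm([
  [[0, 0, 0], [0, 0, 0]],
  [[0, 0, 0], [0, 0, 0]],
  [[0, 0, 0], [0, 0, 0]],
  [[0, 0, 0], [0, 0, 0]],
  [[0, 0, 0], [0, 0, 0]],
  [[0, 0, 0], [0, 0, 0]],
  [[0, 0, 0], [0, 0, 0]],
  [[0, 0, 0], [0, 0, 0]],
], fingers=-1, grip_force=70)

```text
time: 8.02
eef_pos: [0.5555, 0.0223, 0.071]
tcp_rot: [0.973, 0.189, -0.128, 0.023]
contact_force: [-5.8, 5.9, 6.0]
opening: 0.679
finger_force: 74.6
```

Call:
step_arm([
  [[0, 0, 8], [0, 0, 0]],
  [[0, 0, 15], [0, 0, 0]],
  [[0, 0, 25], [0, 0, 0]],
  [[0, 0, 30], [0, 0, 0]],
  [[0, 0, 25], [0, 0, 0]],
  [[0, 0, 0], [0, 0, 0]],
])

```text
time: 8.52
eef_pos: [0.5602, 0.0196, 0.1792]
tcp_rot: [0.974, 0.189, -0.121, 0.027]
contact_force: [1.8, -0.1, -1.5]
opening: 0.681
finger_force: 75.4
```

Call:
step_arm([
  [[-2.5, 25, 0], [0.045, -0.111, 0]],
  [[-2.5, 25, 0], [0.045, -0.111, 0]],
  [[-2.5, 25, -5], [0.045, -0.111, 0]],
  [[-2.5, 25, -5], [0.045, -0.111, 0]],
  [[-2.5, 25, -5], [0.045, -0.111, 0]],
  [[-2.5, 25, -5], [0.045, -0.111, 0]],
  [[-2.5, 25, -5], [0.045, -0.111, 0]],
  [[-2.5, 22, -5], [0.045, -0.111, 0]],
])

```text
time: 9.18
eef_pos: [0.5352, 0.2176, 0.1417]
tcp_rot: [0.922, 0.179, 0.337, -0.065]
contact_force: [0.6, 1.9, -3.0]
opening: 0.684
finger_force: 75.5
```

Call:
step_arm([
  [[0, 0, 0], [0, 0, 0]],
  [[0, 0, 0], [0, 0, 0]],
])

```text
time: 9.35
eef_pos: [0.5329, 0.2176, 0.1385]
tcp_rot: [0.923, 0.181, 0.332, -0.066]
contact_force: [0.4, 0.2, -2.0]
opening: 0.683
finger_force: 75.8
```

```bash
python3 - <<'E'
from h import *
s=readout.get_state();print(s['eef_pos'],s['qpos'].round(2),s['finger_force'],s['opening']);print(R.from_quat(s['tcp_rot']).as_matrix().round(3))
a,C=snap('scene','a5.png');b,D=snap('side','b5.png')
# red body masks: axis direction in each view vs predicted vertical
s=s['eef_pos'];O=s+np.array([-.0108,-.0044,-.0497])
for n,im,K in(('scene',a,C),('side',b,D)):
  u0,v0=proj(K,O);u1,v1=proj(K,O+[0,0,.09]);print(n,'pred under',round(u0,1),round(v0,1),'lid',round(u1,1),round(v1,1))
  x,y=int((u0+u1)/2),int((v0+v1)/2)
  cv2.imwrite('pics/%s5c.png'%n,cv2.resize(im[y-40:y+40,x-40:x+40,::-1],(400,400),interpolation=cv2.INTER_CUBIC));print(x-40,y-40)
cv2.imwrite('pics/d5.png',np.hstack([cv2.imread('pics/scene5c.png'),cv2.imread('pics/side5c.png')]))
E
```

```text
[0.53292786 0.21756345 0.13852158] [ 0.14 -0.11  2.3   0.52  0.31  0.88] 75.82517132163048 0.6826921112413695
[[ 0.714  0.378  0.589]
 [ 0.29  -0.926  0.241]
 [ 0.637 -0.001 -0.771]]
scene pred under 315.2 173.8 lid 318.4 152.5
276 123
side pred under 203.1 175.0 lid 200.7 155.7
161 125
```

View pics/d5.png

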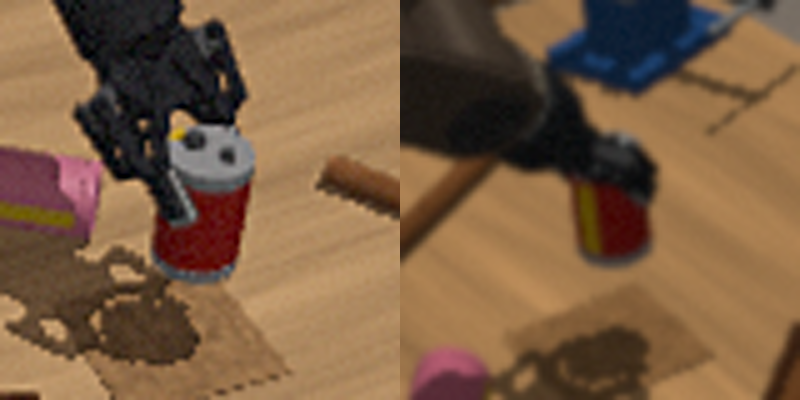

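The red tin hangs close to upright in both views. Joint 5 is near its lower limit at 0.31, so I'll yaw the tool while lowering to make room.

Call:
step_arm([
  [[0.5, 0.8, 0], [0, 0, 0.065]],
  [[0.5, 0.8, 0], [0, 0, 0.065]],
  [[0.5, 0.8, 0], [0, 0, 0.065]],
  [[0.5, 0.8, 0], [0, 0, 0.065]],
  [[0.5, 0.8, -5], [0, 0, 0.065]],
  [[0.5, 0.8, -10], [0, 0, 0.065]],
  [[0.5, 0.8, -10], [0, 0, 0.065]],
  [[0.5, 0.8, -10], [0, 0, 0.065]],
])

```text
time: 10.12
eef_pos: [0.5427, 0.2221, 0.1082]
tcp_rot: [0.845, 0.412, 0.308, -0.148]
contact_force: [0.4, 0.6, -2.7]
opening: 0.689
finger_force: 75.9
```

```bash
python3 - <<'E'
from h import *
s=readout.get_state();print(s['eef_pos'],s['qpos'].round(2),s['contact_force'].round(1));print(R.from_quat(s['tcp_rot']).as_matrix().round(3))
E
```

```text
[0.54273436 0.22213703 0.10815484] [-0.01  0.04  2.23  0.99  0.65 -0.09] [ 0.4  0.6 -2.7]
[[ 0.47   0.787  0.399]
 [ 0.605 -0.616  0.504]
 [ 0.643  0.004 -0.766]]
```

Call:
step_arm([
  [[-1, 0, -12], [0, 0, 0]],
  [[-1, 0, -12], [0, 0, 0]],
  [[-1, 0, -10], [0, 0, 0]],
  [[-1, 0, -6], [0, 0, 0]],
  [[0, 0, -4], [0, 0, 0]],
  [[0, 0, -3], [0, 0, 0]],
  [[0, 0, -2], [0, 0, 0]],
  [[0, 0, 0], [0, 0, 0]],
])

```text
time: 10.78
eef_pos: [0.5365, 0.2235, 0.0579]
tcp_rot: [0.845, 0.411, 0.307, -0.149]
contact_force: [-0.3, 0.7, -2.9]
opening: 0.685
finger_force: 75.9
```

Call:
step_arm([
  [[0, 0, -2], [0, 0, 0]],
  [[0, 0, -2], [0, 0, 0]],
  [[0, 0, 0], [0, 0, 0]],
])

```text
time: 11.03
eef_pos: [0.5359, 0.2237, 0.0536]
tcp_rot: [0.845, 0.411, 0.307, -0.149]
contact_force: [-1.2, -0.1, -2.4]
opening: 0.685
finger_force: 75.9
```

```bash
python3 - <<'E'
from h import *
s=readout.get_state();print(s['eef_pos'],s['qpos'].round(2),s['contact_force'].round(1),s['wrist_torque'].round(2))
E
```

```text
[0.53589154 0.22372287 0.0535714 ] [-0.01  0.14  2.25  1.14  0.59 -0.28] [-1.2 -0.1 -2.4] [-0.46  0.36  0.  ]
```

Call:
step_arm([
  [[0, 0, -1], [0, 0, 0]],
  [[0, 0, -1], [0, 0, 0]],
  [[0, 0, -1], [0, 0, 0]],
  [[0, 0, 0], [0, 0, 0]],
])

```text
time: 11.37
eef_pos: [0.537, 0.2242, 0.0524]
tcp_rot: [0.845, 0.411, 0.308, -0.15]
contact_force: [-2.7, -0.6, 4.1]
opening: 0.685
finger_force: 77.0
```

Call:
step_arm([
  [[0, 0, -1], [0, 0, 0]],
  [[0, 0, 0], [0, 0, 0]],
  [[0, 0, 0], [0, 0, 0]],
], grip_force=20)

```text
time: 11.62
eef_pos: [0.5376, 0.2245, 0.0524]
tcp_rot: [0.844, 0.411, 0.309, -0.15]
contact_force: [-4.1, -0.7, 8.5]
opening: 0.685
finger_force: 77.4
```

Call:
step_arm([
  [[0, 0, 0], [0, 0, 0]],
  [[0, 0, 0], [0, 0, 0]],
  [[0, 0, 0], [0, 0, 0]],
  [[0, 0, 0], [0, 0, 0]],
  [[0, 0, 0], [0, 0, 0]],
  [[0, 0, 0], [0, 0, 0]],
  [[0, 0, 0], [0, 0, 0]],
  [[0, 0, 0], [0, 0, 0]],
], fingers=1)

```text
time: 12.28
eef_pos: [0.5359, 0.2237, 0.0495]
tcp_rot: [0.845, 0.411, 0.307, -0.149]
contact_force: [-0.8, -0.8, 1.2]
opening: 0.997
finger_force: 0.0
```

```bash
python3 - <<'E'
from h import *
s=readout.get_state();print(s['eef_pos'],s['qpos'].round(2),s['contact_force'].round(1),s['opening'])
a,C=snap('scene','a6.png');b,D=snap('side','b6.png');w,W=snap('wrist','w6.png')
O=np.array([.529,.2145,.003])
for n,im,K in(('scene',a,C),('side',b,D)):
  u,v=map(int,proj(K,O+[0,0,.045]))
  cv2.imwrite('pics/t%s.png'%n,cv2.resize(im[v-30:v+30,u-30:u+30,::-1],(400,400),interpolation=cv2.INTER_CUBIC))
cv2.imwrite('pics/d6.png',np.hstack([cv2.imread('pics/tscene.png'),cv2.imread('pics/tside.png')]))
E
```

```text
[0.53589197 0.22366905 0.04952155] [-0.01  0.15  2.25  1.15  0.59 -0.29] [-0.8 -0.8  1.2] 0.9970608513555137
```

View pics/d6.png

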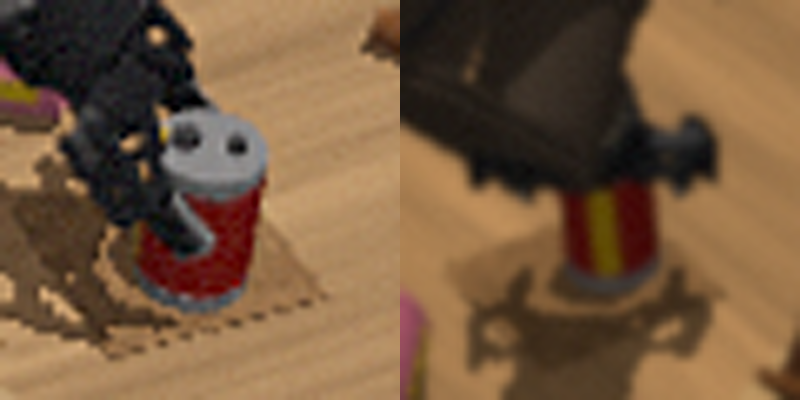

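The red tin stands upright on the mat with the fingers open and clear of it. I'll back off along the tool axis, then straighten above it.

Call:
step_arm([
  [[-4, -5, 8], [0, 0, 0]],
  [[-7, -9, 14], [0, 0, 0]],
  [[-9, -11, 17], [0, 0, 0]],
  [[-9, -11, 17], [0, 0, 0]],
  [[-9, -11, 17], [0, 0, 0]],
  [[-6, -8, 14], [0, 0, 0]],
  [[0, 0, 20], [-0.0925, 0.0717, 0]],
  [[0, 0, 20], [-0.0925, 0.0717, 0]],
])

```text
time: 13.1
eef_pos: [0.4897, 0.168, 0.1678]
tcp_rot: [0.872, 0.423, 0.221, -0.11]
contact_force: [0.8, -0.0, -0.2]
opening: 1.003
finger_force: 0.0
```

Call:
step_arm([
  [[8, 10, 15], [-0.0925, 0.0717, 0]],
  [[8, 10, 10], [-0.0925, 0.0717, 0]],
  [[8, 10, 5], [-0.0925, 0.0717, 0]],
  [[8, 10, 0], [-0.0925, 0.0717, 0]],
  [[4, 5, 0], [0, 0, -0.12]],
  [[0, 0, 0], [0, 0, -0.12]],
  [[0, 0, 0], [0, 0, -0.12]],
  [[0, 0, 0], [0, 0, -0.12]],
])

```text
time: 13.77
eef_pos: [0.5269, 0.2148, 0.1976]
tcp_rot: [0.977, 0.21, 0.02, -0.006]
contact_force: [0.5, -0.4, -0.4]
opening: 0.998
finger_force: 0.0
```

Call:
step_arm([
  [[0, 0, 0], [0, 0, -0.12]],
  [[0, 0, 0], [0, 0, -0.12]],
  [[0, 0, 0], [0, 0, -0.12]],
  [[0, 0, 0], [0, 0, -0.12]],
  [[0, 0, 0], [0, 0, -0.12]],
  [[0, 0, 0], [0, 0, 0]],
  [[0, 0, 0], [0, 0, 0]],
])

```text
time: 14.35
eef_pos: [0.5269, 0.2144, 0.198]
tcp_rot: [0.996, -0.084, 0.021, 0.0]
contact_force: [-0.5, -0.1, 0.1]
opening: 1.0
finger_force: 0.0
```

```bash
cat > red.py <<'E'
from h import *
from blue import blue
import sys
w,W=blue(sys.argv[1]+'.png'); s=readout.get_state(); Rm=R.from_quat(s['tcp_rot']).as_matrix()
print(s['eef_pos'],s['qpos'].round(2),s['time'],'az',np.arctan2(Rm[1,1],Rm[0,1]));print(Rm.round(3))
zl=float(sys.argv[2]) # lid height
g=cv2.cvtColor(w,cv2.COLOR_RGB2GRAY); hsv=cv2.cvtColor(w,cv2.COLOR_RGB2HSV)
c0=np.array(proj(W,[float(sys.argv[3]),float(sys.argv[4]),zl])); print('pred lid px',c0)
# lugs: dark blobs near predicted lid
m=((hsv[...,2]<95)&(np.hypot(*(np.indices(g.shape)[::-1]-c0[:,None,None]))<50)).astype(np.uint8)
N,l,st,c=cv2.connectedComponentsWithStats(m)
for i in range(1,N):
    if st[i,4]>20: print('dark',st[i],c[i].round(1),plane(W,*c[i],zl+.008)[:2].round(4))
x,y=c0.astype(int); crop=w[max(y-75,0):y+75,max(x-100,0):x+100,::-1]; print('crop origin',max(x-100,0),max(y-75,0)); cv2.imwrite('pics/'+sys.argv[1]+'c.png',cv2.resize(crop,None,fx=4,fy=4,interpolation=cv2.INTER_CUBIC))
E
python3 red.py w7 .093 .529 .2145
```

```text
yellow [278 198  17  19 166] [286.  206.7] [0.5156 0.1934]
yellow [296 301  52  33 376] [320.7 317.1] [0.4186 0.1794]
[0.52694428 0.21434056 0.19801802] [ 0.21  0.06  1.9  -0.01  1.14  1.96] 14.4 az -1.7395259861627006
[[ 0.985 -0.168  0.043]
 [-0.168 -0.986 -0.004]
 [ 0.043 -0.003 -0.999]]
pred lid px [254.97999016 192.29975467]
dark [244 143  49  31 300] [267.8 150.7] [0.5594 0.2001]
dark [226 145  18  19  56] [233.8 153. ] [0.5618 0.224 ]
dark [234 177  13  13 138] [240.3 183.1] [0.5396 0.2234]
dark [261 189  21  22 351] [271.  199.5] [0.5238 0.2035]
dark [ 213  199   92   44 1637] [259.9 223.8] [0.5066 0.2145]
crop origin 154 117
```

Call:
step_arm([
  [[2.5, -0.5, 0], [0.003, 0.043, 0]],
  [[2.3, -0.5, -20], [0, 0, 0]],
  [[0, 0, -30], [0, 0, 0]],
  [[0, 0, -35], [0, 0, 0]],
  [[0, 0, -30], [0, 0, 0]],
  [[0, 0, -20], [0, 0, 0]],
  [[0, 0, -11], [0, 0, 0]],
  [[0, 0, 0], [0, 0, 0]],
])

```text
time: 15.07
eef_pos: [0.5297, 0.2128, 0.0491]
tcp_rot: [0.996, -0.085, -0.003, 0.001]
contact_force: [0.3, 0.0, -1.0]
opening: 1.0
finger_force: 0.0
```

```bash
python3 - <<'E'
from h import *
s=readout.get_state();print(s['eef_pos'],s['contact_force'].round(1));print(R.from_quat(s['tcp_rot']).as_matrix().round(4))
E
```

```text
[0.52973604 0.21277561 0.04911539] [ 0.3  0.  -1. ]
[[ 0.9855 -0.1697 -0.0059]
 [-0.1697 -0.9855 -0.0021]
 [-0.0054  0.0031 -1.    ]]
```

Call:
step_arm([
  [[2, 0.7, 3], [0, 0, 0]],
  [[0, 0, 0], [0, 0, 0]],
  [[0, 0, 0], [0, 0, 0]],
  [[0, 0, 0], [0, 0, 0]],
  [[0, 0, 0], [0, 0, 0]],
  [[0, 0, 0], [0, 0, 0]],
  [[0, 0, 0], [0, 0, 0]],
  [[0, 0, 0], [0, 0, 0]],
], fingers=-1, grip_force=60)

```text
time: 15.73
eef_pos: [0.5364, 0.2145, 0.0583]
tcp_rot: [0.996, -0.086, 0.003, -0.0]
contact_force: [0.6, -0.4, 6.1]
opening: 0.683
finger_force: 65.3
```

```bash
python3 red.py w8 .093 .5317 .2135
```

```text
yellow [300 325  35  30 547] [317.8 341.2] [0.5193 0.1942]
[0.53641322 0.21451676 0.05833179] [ 0.21  0.28  1.94 -0.    0.92  1.95] 15.7833 az -1.742365327130047
[[ 0.985 -0.171  0.006]
 [-0.171 -0.985  0.   ]
 [ 0.006 -0.002 -1.   ]]
pred lid px [258.5192671  310.97974148]
dark [ 209  261  100  100 7856] [258.5 311. ] [0.5374 0.2126]
crop origin 158 235
```

```bash
python3 - <<'E'
from h import *
w=cv2.imread('pics/w8.png');W=cal('wrist');v=cv2.cvtColor(w,cv2.COLOR_BGR2HSV)[...,2]
print(v[265:365:6,215:320:5])
for t in(25,30,35,40,45,50,55,60,70):
  N,l,st,c=cv2.connectedComponentsWithStats((v<t).astype(np.uint8))
  for i in range(1,N):
    if 60<st[i,4]<3000 and abs(c[i][0]-258)<60 and abs(c[i][1]-305)<60: print(t,st[i],c[i].round(1),plane(W,*c[i],.101)[:2].round(4))
E
```

```text
[[166 160 155 160 139  91  91  91  93  92  90  90  90  90  90  90  87  87
   89  90  89]
 [164 160 155  87  91  90  91  91  91  91  89  89  91  90  90  87  87  90
   88  88  89]
 [160  86  88  91  90  91  91  91  91  90  90  90  91  90  88  88  91  87
   89  89  88]
 [ 85  87  89  90  91  91  91  91  89  89  90  91  90  88  87  89  88  89
   88  89  87]
 [ 87  48  49  47  90  91  91  90  89  89  91  89  88  87  88  88  89  89
   89  87  88]
 [ 49  48  48  50  48  90  89  89  88  91  90  89  88  88  89  88  89  89
   86  88  87]
 [ 48  50  50  49  49  90  88  88  90  90  89  88  87  90  88  89  89  87
   88  87  87]
 [ 49  52  51  49  47  89  87  90  90  89  89  88  89  87  89  89  87  88
   86  87  89]
 [ 52  51  51  50  81  87  88  90  89  89  87  88  75  45  46  47  45  83
   86  88  90]
 [ 88  62  59  89  87  88  88  89  88  87  87  42  48  47  49  47  48  48
   49  90  89]
 [ 89  88  89  88  87  88  89  88  88  86  90  48  48  48  48  48  48  48
   46  89  90]
 [ 89  89  88  87  88  89  87  88  86  88  83  46  47  47  49  50  48  48
   47  92 114]
 [ 88  88  87  87  89  87  87  86  87  86  87  46  48  50  49  50  49  49
   48  98 125]
 [ 88  87  87  88  88  88  86  87  86  87  88  45  49  50  51  49  49  50
   47 125 124]
 [ 87  86  87  88  87  87  86  87  86  87  88  85  50  50  48  48  49  48
  126 125 125]
 [ 50  50  62  84  89  86  88  86  87  87  85  86  87  89  45  38  38  50
   62  61  62]
 [ 33  34  33  32  34  34  32  30  61  46  30  31  32  32  33  33  32  33
   33  33  34]]
50 [210 288  28  29 319] [224.4 299.7] [0.5436 0.223 ]
55 [210 288  28  32 679] [223.9 303. ] [0.5424 0.2234]
60 [210 288  29  32 699] [223.8 303. ] [0.5424 0.2234]
70 [210 287  29  33 731] [224.  302.9] [0.5424 0.2234]
```

View pics/w8c.png

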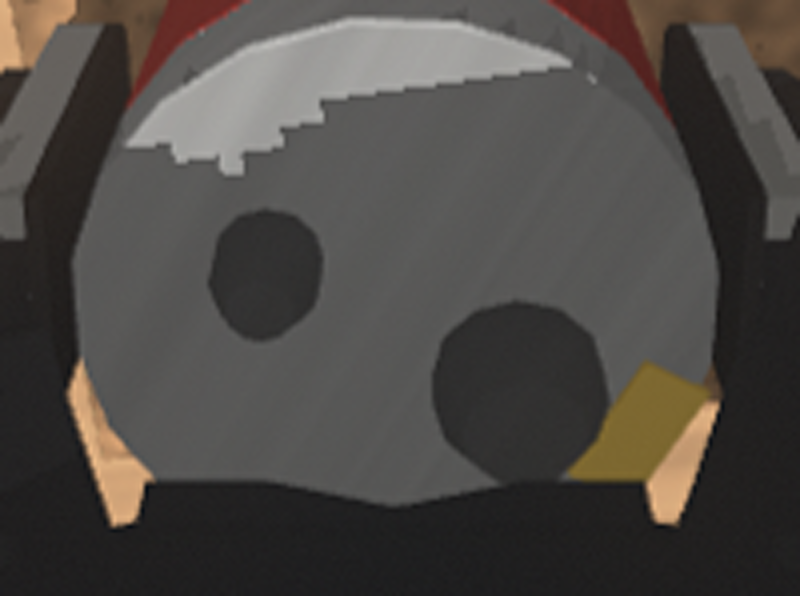

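The tin is well centred between the pads. The lug centres in the image are at about (224.4,303.7) and (288,333).

```bash
python3 - <<'E'
from h import *
W=cal('wrist');s=readout.get_state()
for z in(.097,.099):
  S=plane(W,224.2,303.7,z)[:2];L=plane(W,288,333,z)[:2];c=(S+L)/2
  Rm=R.from_quat(s['tcp_rot']).as_matrix()
  print(z,S,L,'d',np.linalg.norm(L-S),'yaw',np.arctan2(*(L-S)[::-1]),'c',c,'rel tool',Rm[:2,:2].T@(c-s['eef_pos'][:2]))
E
```

```text
0.097 [0.53944335 0.22427922] [0.52373706 0.20420318] d 0.02548990075318556 yaw -2.2346759219376477 c [0.5315902 0.2142412] rel tool [-0.00470506  0.00109493]
0.099 [0.54077227 0.22382668] [0.52536935 0.20413842] d 0.024997548145508933 yaw -2.2346759219376477 c [0.53307081 0.21398255] rel tool [-0.00320206  0.00109701]
```

Call:
step_arm([
  [[0, 0, 10], [0, 0, 0]],
  [[0, 0, 25], [0, 0, 0]],
  [[0, 0, 40], [0, 0, 0]],
  [[0, 0, 40], [0, 0, 0]],
  [[0, 0, 25], [0, 0, 0]],
  [[3, -35, 0], [0, 0, 0.064]],
  [[3, -35, 0], [0, 0, 0.064]],
  [[3, -35, 0], [0, 0, 0.064]],
])

```text
time: 16.45
eef_pos: [0.5422, 0.1085, 0.1961]
tcp_rot: [1.0, 0.013, 0.0, 0.0]
contact_force: [1.5, -0.5, -2.8]
opening: 0.687
finger_force: 65.5
```

Call:
step_arm([
  [[2.5, -36, 0], [0, 0, 0.064]],
  [[2.5, -36, 0], [0, 0, 0.064]],
  [[2.5, -36, 0], [0, 0, 0.064]],
  [[2.5, -36, 0], [0, 0, 0.064]],
  [[2.5, -36, 0], [0, 0, 0.064]],
  [[2.5, -36, 0], [0, 0, 0.064]],
  [[2.5, -36, 0], [0, 0, 0.064]],
  [[2.5, -36, 0], [0, 0, 0.064]],
])

```text
time: 17.12
eef_pos: [0.5619, -0.1802, 0.1949]
tcp_rot: [0.964, 0.265, -0.0, -0.0]
contact_force: [0.3, 0.5, -2.6]
opening: 0.692
finger_force: 65.3
```

Call:
step_arm([
  [[0, -25, 0], [0, 0, 0.064]],
  [[0, 0, 0], [0, 0, 0]],
  [[0, 0, 0], [0, 0, 0]],
  [[0, 0, 0], [0, 0, 0]],
])

```text
time: 17.45
eef_pos: [0.5622, -0.2032, 0.1947]
tcp_rot: [0.956, 0.293, -0.0, -0.0]
contact_force: [-0.6, 0.1, -2.7]
opening: 0.682
finger_force: 65.5
```

```bash
python3 - <<'E'
from h import *
w,W=snap('wrist','w9.png')
s=readout.get_state();Rm=R.from_quat(s['tcp_rot']).as_matrix();print(s['eef_pos'],s['contact_force'].round(1),s['opening'],'az',np.arctan2(Rm[1,1],Rm[0,1]));print(Rm.round(4))
E
```

```text
[ 0.56239643 -0.20274399  0.19478656] [-0.5  0.1 -2.4] 0.687734343782909 az -0.9741926163115532
[[ 8.272e-01  5.618e-01 -5.000e-04]
 [ 5.618e-01 -8.272e-01  5.000e-04]
 [-1.000e-04 -7.000e-04 -1.000e+00]]
```

Call:
step_arm([
  [[2.3, 0, -6], [0, 0, 0]],
  [[2.3, 0, -7], [0, 0, 0]],
  [[0, 0, -7], [0, 0, 0]],
  [[0, 0, -5], [0, 0, 0]],
  [[0, 0, -3], [0, 0, 0]],
  [[0, 0, 0], [0, 0, 0]],
  [[0, 0, 0], [0, 0, 0]],
  [[0, 0, 0], [0, 0, 0]],
])

```text
time: 18.17
eef_pos: [0.5677, -0.2041, 0.1675]
tcp_rot: [0.956, 0.294, 0.0, 0.001]
contact_force: [0.2, 0.0, -2.2]
opening: 0.683
finger_force: 65.5
```

```bash
python3 - <<'E'
from h import *
s=readout.get_state();print(s['eef_pos'],s['contact_force'].round(2))
def edges(im,K,base,h):  # left/right silhouette columns of a body row at height h above base centre
    u,v=proj(K,np.array(base)+[0,0,h]);return u,v
for n in('scene','side'):
    im,K=snap(n,'s10%s.png'%n); hsv=cv2.cvtColor(im,cv2.COLOR_RGB2HSV).astype(float)
    for nm,base,h in(('blue',(.5636,-.2062,.008),.03),('blue',(.5636,-.2062,.008),.045),('blue',(.5636,-.2062,.008),.06),('red',(.5636,-.2062,.112),.02),('red',(.5636,-.2062,.112),.035)):
        u,v=proj(K,np.array(base)+[0,0,h]); r=int(round(v)); f=im[r-0:r+1,int(u)-22:int(u)+23].astype(int).mean(0)
        print(n,nm,round(u,1),r); print(' '.join('%d,%d,%d'%tuple(x) for x in f))
E
```

```text
[ 0.56767939 -0.20408428  0.16748125] [ 0.22  0.03 -2.21]
scene blue 204.8 230
56,53,60 52,56,57 57,57,57 60,61,62 61,62,60 52,56,54 57,59,58 58,59,59 57,57,53 38,37,37 10,5,10 4,11,9 113,89,15 112,84,0 37,38,62 23,43,74 17,38,67 21,45,71 11,35,66 35,45,76 30,50,75 21,41,71 19,41,73 0,40,70 25,44,76 27,46,77 20,44,74 24,45,73 20,43,74 10,44,70 19,45,72 1,33,67 28,24,30 28,24,19 33,39,33 30,26,20 36,30,34 22,27,15 34,33,23 82,82,82 119,118,116 106,111,113 141,126,112 178,136,92 175,138,95
scene blue 204.4 227
100,74,52 101,75,46 102,78,52 89,68,52 86,72,52 75,65,57 62,61,58 62,62,64 62,62,63 55,56,55 55,57,61 83,75,51 109,82,12 70,62,25 11,31,55 10,36,62 28,44,66 39,52,69 54,57,75 43,51,67 53,55,66 48,66,93 47,53,76 45,60,80 34,52,78 22,46,76 21,46,75 22,48,73 28,46,78 30,47,75 13,43,71 21,35,58 23,27,23 29,32,24 24,29,20 42,41,43 87,85,83 120,120,120 113,117,119 120,116,115 158,133,109 185,147,100 187,148,103 185,144,103 182,145,101
scene blue 204.0 224
99,78,59 91,65,41 96,73,47 99,77,48 101,73,51 102,76,55 100,75,56 104,77,52 97,71,47 105,79,49 89,70,58 102,82,23 58,63,53 69,71,75 
[... 2897 characters left out ...]
,7 77,14,12 79,10,10 78,12,7 78,8,6 80,17,14 78,12,8 80,17,13 82,30,7 94,62,5 101,78,5 103,78,13 134,94,51 186,137,88 201,151,98 198,149,95 193,145,93 190,144,92 189,141,91 189,142,91 189,142,92 181,135,86 143,106,67 83,58,35 50,30,15
side red 283.9 210
178,133,85 177,133,86 177,132,83 179,133,86 180,134,86 183,138,88 184,139,90 186,139,89 186,139,89 185,139,89 186,140,90 186,140,91 184,140,89 175,130,83 133,88,57 89,39,26 73,13,4 73,10,9 74,10,10 75,10,9 77,17,12 79,14,12 77,10,5 81,17,14 79,10,8 76,7,2 76,14,11 78,16,10 82,27,12 90,52,3 98,74,4 101,76,7 121,85,42 172,128,81 188,142,91 191,144,92 191,143,90 191,145,93 190,143,91 188,140,91 184,137,87 174,130,84 146,108,68 102,70,42 80,48,26
```

Both fixed views put the red tin about 1.5 mm too far toward -y relative to the blue one. I'll correct that and lower slowly.

Call:
step_arm([
  [[-0.5, 1.5, 0], [0, 0, 0]],
  [[0, 0, -2], [0, 0, 0]],
  [[0, 0, -2], [0, 0, 0]],
  [[0, 0, -2], [0, 0, 0]],
  [[0, 0, -1], [0, 0, 0]],
  [[0, 0, -1], [0, 0, 0]],
  [[0, 0, -1], [0, 0, 0]],
  [[0, 0, 0], [0, 0, 0]],
])

```text
time: 18.93
eef_pos: [0.5668, -0.2024, 0.1578]
tcp_rot: [0.956, 0.294, -0.0, 0.0]
contact_force: [-0.4, -0.4, -2.6]
opening: 0.686
finger_force: 65.5
```

Call:
step_arm([
  [[0, 0, -1], [0, 0, 0]],
  [[0, 0, -1], [0, 0, 0]],
  [[0, 0, -1], [0, 0, 0]],
  [[0, 0, 0], [0, 0, 0]],
])

```text
time: 19.27
eef_pos: [0.5668, -0.2024, 0.1549]
tcp_rot: [0.956, 0.294, 0.0, 0.0]
contact_force: [-0.5, 0.7, -2.8]
opening: 0.689
finger_force: 65.5
```

Call:
step_arm([
  [[0, 0, -1], [0, 0, 0]],
  [[0, 0, -1], [0, 0, 0]],
  [[0, 0, 0], [0, 0, 0]],
])

```text
time: 19.52
eef_pos: [0.5671, -0.2026, 0.1535]
tcp_rot: [0.956, 0.294, 0.0, 0.001]
contact_force: [-1.1, -0.2, -0.9]
opening: 0.689
finger_force: 65.6
```

It has seated at the expected height of 0.153. One more small press, then release.

Call:
step_arm([
  [[0, 0, -1], [0, 0, 0]],
  [[0, 0, -1], [0, 0, 0]],
  [[0, 0, 0], [0, 0, 0]],
])

```text
time: 19.77
eef_pos: [0.5674, -0.2026, 0.1534]
tcp_rot: [0.956, 0.294, 0.0, 0.0]
contact_force: [-2.3, 0.2, 6.3]
opening: 0.683
finger_force: 66.6
```

Call:
step_arm([
  [[0, 0, 0], [0, 0, 0]],
  [[0, 0, 0], [0, 0, 0]],
  [[0, 0, 0], [0, 0, 0]],
  [[0, 0, 0], [0, 0, 0]],
  [[0, 0, 0], [0, 0, 0]],
  [[0, 0, 0], [0, 0, 0]],
  [[0, 0, 0], [0, 0, 0]],
  [[0, 0, 0], [0, 0, 0]],
], fingers=1)

```text
time: 20.43
eef_pos: [0.567, -0.2025, 0.1511]
tcp_rot: [0.956, 0.294, 0.0, 0.0]
contact_force: [-0.3, 0.0, 0.3]
opening: 1.002
finger_force: 0.0
```

Call:
step_arm([
  [[0, 0, 10], [0, 0, 0]],
  [[0, 0, 25], [0, 0, 0]],
  [[0, 0, 35], [0, 0, 0]],
  [[0, 0, 35], [0, 0, 0]],
  [[0, 0, 30], [0, 0, 0]],
  [[0, 0, 0], [0, 0, 0]],
  [[0, 0, 0], [0, 0, 0]],
])

```text
time: 21.02
eef_pos: [0.5681, -0.2031, 0.2902]
tcp_rot: [0.956, 0.294, 0.003, 0.003]
contact_force: [0.1, -0.3, -1.0]
opening: 1.003
finger_force: 0.0
```

```bash
python3 red.py w11 .188 .5636 -.2062; python3 - <<'E'
from h import *
for n in('scene','side'):
    im,K=snap(n,'s11%s.png'%n)
    hsv=cv2.cvtColor(im,cv2.COLOR_RGB2HSV)
    for p,nm in (((.5636,-.2062,.143),'red mid'),((.5636,-.2062,.053),'blue mid')):
        print(n,nm,np.round(proj(K,p),1))
    m=cv2.inRange(hsv,(0,170,50),(6,255,255));N,l,s,c=cv2.connectedComponentsWithStats(m)
    m2=cv2.inRange(hsv,(20,150,60),(35,255,255));N2,l2,s2,c2=cv2.connectedComponentsWithStats(m2)
    u=proj(K,(.5636,-.2062,.1))[0]
    print([ (s[i].tolist(),c[i].round(1)) for i in range(1,N) if s[i,4]>15 and abs(c[i][0]-u)<25],[ (s2[i].tolist(),c2[i].round(1)) for i in range(1,N2) if s2[i,4]>4 and abs(c2[i][0]-u)<25])
E
```

```text
yellow [277 206  17  18 156] [285.2 214.5] [ 0.5419 -0.2596]
[ 0.56713843 -0.20253142  0.28738525] [-0.51  0.09  1.7  -0.    1.35  0.46] 21.0667 az -0.974463296659522
[[ 0.827  0.562  0.002]
 [ 0.562 -0.827 -0.002]
 [ 0.001  0.003 -1.   ]]
pred lid px [254.36317473 196.97571078]
dark [213 155  16  25 177] [220.  167.7] [ 0.5701 -0.1727]
dark [282 156  12  21 112] [287.9 165.5] [ 0.5981 -0.2112]
dark [233 186  13  14 113] [239.3 191.8] [ 0.5629 -0.1936]
dark [205 188  11   7  29] [210.4 191.1] [ 0.5518 -0.1762]
dark [289 193   9  26  52] [294.6 205. ] [ 0.577  -0.2324]
dark [260 197  21  22 221] [269.4 206.8] [ 0.5657 -0.218 ]
crop origin 154 121
scene red mid [202.  205.8]
scene blue mid [204.4 226.9]
[([194, 183, 28, 8, 119], array([209.1, 186. ])), ([193, 201, 19, 21, 211], array([203. , 211.9]))] [([190, 196, 3, 4, 9], array([191.1, 197.7])), ([190, 202, 4, 17, 24], array([191.5, 210.4])), ([193, 224, 4, 16, 24], array([194.6, 231.5]))]
side red mid [283.8 210.8]
side blue mid [283. 231.]
[([283, 169, 6, 6, 28], array([285.7, 171.6])), ([276, 207, 13, 17, 181], array([281.9, 215.7]))] [([289, 203, 4, 2, 6], array([290.5, 203.3])), ([290, 209, 3, 14, 31], array([290.7, 214.8])), ([289, 229, 3, 13, 32], array([289.8, 235.4]))]
```

The red tin seated at the height expected for a locked fit, its stripe yaw is about -1.46 toward the window, and the fingers are clear. I'm handing it in.

```bash
python3 -c "
from plant import sign_off
print(sign_off())"
```

```text
the job is handed in; nothing more can be done
None
```

I handed the job in at about 21 s: the red tin stood released on the mat, then went onto the blue tin on the round pad, with both stripes facing the window to about 0.05 rad by my measurements. It touched down at the locked height, not 8 mm high; the judge returned no verdict.

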